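# Spring check of two card presses

## Robot

A 6-joint arm with a two-finger parallel gripper is mounted at the origin on a cart in front of the work surface, level with it; the furniture and walls round the work are solid. World frame = base frame: x ahead of the robot, y to its left, z up, the work surface at z = 0. Lengths are in mm, angles in rad, forces in N, time in s.
With the tool pointing down it reaches from about 350 to 725 mm from the base axis. Payload 4.3 kg.
Tool frame: the origin (TCP) lies midway between the tips of the shut fingers; the grasp point (between the pads) lies 19 mm behind it (robot.grip_depth is the distance from the TCP to the grasp point, in mm); z points along the fingers, y is the line along which they close (so a half turn about z gives the same grasp; the last joint's range is limited). The gripper opens to 85 mm and grips with 20 to 120 N. Pads are 22 mm wide; open, the fingers measure 114 mm over their backs; the gripper's body (76 mm by 85 mm) begins 54 mm behind the grasp point. The pads swing forward as they close: fully open they stand 13 mm farther back than shut.
Start: joints at [-1.298, 0.377, 0.081, 1.274, 0, 1.46], TCP at [214.787, -533.417, 231.329] pointing down, gripper open.
Joint ranges: [-2.72, 2.72], [-0.84, 1.66], [-1.02, 1.22], [-1.77, 2.12], [-1.37, 1.28], [-3.14, 3.14]. Speed limits (rad/s): [2.57, 2.57, 3.14, 3.14, 3.14, 3.14].

## Interface

Orientations are given as a unit quaternion [w, x, y, z].
In Python, from bench import status, optics, order, robot gives the robot as it stands.
- The arm moves only by the shell command python3 -m crank 'ROWS'. ROWS is JSON, a list of rows, each a list of 3 entries, a list of its own where there are three numbers: the finger opening in cm, from 0 to 8.54, then the shift along the tool's x, y, z in cm, then the turn, a rotation vector about the tool's x, y, z in rad. A call has 1 to 20 rows; each row shifts and turns the commanded pose from where the row before left it, along the tool's axes as they then stand; what a row does not reach is not made up. A row lasts 1/10 s, in which the tool goes at most 50 mm and 8.59 degrees, less where a joint would pass 70% of its speed; a pose out of reach is approached as far as the arm can. A call is refused whole if a number of a shift passes 5 or a number of a turn 0.15, either way. A call with a gripper value outside its range is refused whole. The fingers move at their own pace and stop on an object; the grip force is fixed at half the most. Time passes only in rows, so rows that do not move let the fingers close. It gives the time, the measured TCP pose, the force, the opening and the grip force at its end, in the units of the state.
- status.sense(): the state, without advancing time (a new reading comes with each control period).
- optics.read_camera(name): name is "side" or "top" or "wrist"; returns a dict with "img" (400x640x3 uint8, red, green, blue), "fx", "fy", "cx", "cy" (pixels), "pose" (4x4, takes a point from camera to world coordinates). Camera axes: x right, y up, looking along -z (the intrinsics and any distortion apply to the point x, -y, -z); pixel columns grow to the right and rows downward; lengths in mm; the calibration is good to about 2 mm. A picture is of the moment at which its call begins. There is no depth.
- order.job_done(): hands the job in; it is judged then, once.
The state is a dict: "t": time; "joint_pos": joint angles; "qd": joint speeds; "joint_efforts": joint torques, N m; "eef_pos": TCP position; "tool_rot": TCP orientation; "wrist_force": force on the tool from outside, world axes, zero at the start; "moment": the same for the moment, N m; "width": opening from 0.0 (shut) to 1.0 (fully open); "finger_force": force on a finger pad.
Only numpy, scipy, OpenCV 4.12 (cv2) and the standard library are available. Lean on these libraries where they do the work, as an engineer would, in place of code of your own. Each camera call takes 0.05 s, during which the arm holds its last target. There are 200 camera calls.

## Task

Do the spring check of the two card presses, the wide one first and then the narrow one: with closed fingertips press the round thumb pad on the plate's corner down until the pointer stands in the window of the mark clip on its scale, hold it there for a second, and let the plate spring fully back up. Do not press a pointer clearly past its mark, and do not grip, lift, tip or push about the presses, their mark clips or the other things on the table. Finish with both plates up.

Things in the scene. Friction and masses are not known exactly. Their poses are not given: they have to be found in the camera images.
- wide_press: wide card press, loose, 0.9 kg: grey base 220 x 120 x 13 mm; origin at its underside's centre on the table, x along its length away from the robot, z up. An aluminium plate (95 x 100 mm) hinged along y at x = -5, z = 60 mm reaches forward (-x), level at rest, a black pad on its front right corner; a thin pointer on its left reaches back to an upright white scale (top 125 mm above the table)
- wide_plate (a joint): tilt of the wide press's plate, rad: 0 at rest (level, against its stop), grows to at most 0.48 as the pad is pressed down and the pointer rises. A spring returns it when let go: about 3 N on the pad to start it, about 9 N at 0.3 rad.
- wide_pad (a point): centre of the top of the wide press's round black thumb pad (26 mm across, 7 mm thick), 71.5 mm above the table at rest, 80 mm in front of the hinge; pressing it 8 mm down raises the pointer about 10 mm
- wide_pointer (a point): tip of the wide press's pointer, 98 mm behind the hinge, 60 mm above the table at rest; its height above that is 98 mm x sin(plate tilt)
- wide_notch (a point): middle of the window of the wide press's mark clip on the scale: the clip has two dark level bars, 12 mm of white between them; the pointer is at the mark when its tip is as high as this point (between the bars). Its axes are the press's axes. Each clip stands 16 to 34 mm above the pointer's rest height, differently each time; friction keeps it there
- narrow_press: narrow card press, loose, 0.9 kg: grey base 220 x 74 x 13 mm; origin at its underside's centre on the table, x along its length away from the robot, z up. An aluminium plate (95 x 54 mm) hinged along y at x = -5, z = 60 mm reaches forward (-x), level at rest, a black pad on its front right corner; a thin pointer on its left reaches back to an upright white scale (top 125 mm above the table)
- narrow_plate (a joint): tilt of the narrow press's plate, rad: 0 at rest (level, against its stop), grows to at most 0.48 as the pad is pressed down and the pointer rises. A spring returns it when let go: about 3 N on the pad to start it, about 9 N at 0.3 rad.
- narrow_pad (a point): centre of the top of the narrow press's round black thumb pad (26 mm across, 7 mm thick), 71.5 mm above the table at rest, 80 mm in front of the hinge; pressing it 8 mm down raises the pointer about 10 mm
- narrow_pointer (a point): tip of the narrow press's pointer, 98 mm behind the hinge, 60 mm above the table at rest; its height above that is 98 mm x sin(plate tilt)
- narrow_notch (a point): middle of the window of the narrow press's mark clip on the scale: the clip has two dark level bars, 12 mm of white between them; the pointer is at the mark when its tip is as high as this point (between the bars). Its axes are the press's axes. Each clip stands 16 to 34 mm above the pointer's rest height, differently each time; friction keeps it there
- the_tube_4: loose sample tube with a ribbed cap, 17 x 92 mm, lying in front of the presses; a bystander
- the_pen_2: loose marker pen, 135 mm long, lying in front of the presses; a bystander
- the_lancet_box: loose carton 52 x 92 x 47 mm to the right; a bystander
- the_glue_stick: loose glue stick 26 mm across, 90 mm tall, standing to the right; a bystander

How it is judged (in metres and radians):
On the way, in this order (a step that is already met when the one before it is completed fails the run):
1. the wide press's pointer stands at its mark (within 6 mm) for 0.6 s (z of wide_pointer in the frame of wide_notch between -0.006 and 0.006 m), for 0.6 s.
2. the wide press's plate is let go and back up (value of joint wide_plate below 0.03 rad and contact force between the fingers and wide_press below 0.2 N), for 0.2 s.
3. the narrow press's pointer stands at its mark (within 6 mm) for 0.6 s (z of narrow_pointer in the frame of narrow_notch between -0.006 and 0.006 m), for 0.6 s.
At the end, for the whole second after the job is handed in: both plates are let go and back up (tilt under 0.03 rad); both presses stand level on the table within 15 mm of where they stood (all of step 2 and value of joint narrow_plate below 0.03 rad and contact force between the fingers and narrow_press below 0.2 N and distance of each of wide_press, narrow_press from where it was at the start of the episode below 0.015 m and angle between each of wide_press, narrow_press's own z axis and vertical below 0.05 rad); the robot touches nothing.
It fails at once if a pointer is pressed more than 12 mm past its mark (z of wide_pointer in the frame of wide_notch above 0.012 m or z of narrow_pointer in the frame of narrow_notch above 0.012 m).
It fails at once if a press is lifted, tipped or pushed more than 15 mm (distance of any of wide_press, narrow_press from where it was at the start of the episode above 0.015 m or height (world z) of any of wide_press, narrow_press above 0.008 m or angle between any of wide_press, narrow_press's own z axis and vertical above 0.1 rad).
It fails at once if a mark clip is shifted on its scale, or carried off with its press, by more than 15 mm, or pushed down to the pointer's rest height (distance of any of wide_notch, narrow_notch from where it was at the start of the episode above 0.015 m or z of wide_notch in the frame of wide_press below 0.073 m or z of wide_notch in the frame of wide_press above 0.097 m or z of narrow_notch in the frame of narrow_press below 0.073 m or z of narrow_notch in the frame of narrow_press above 0.097 m).
It fails at once if one of the other things is moved or lifted more than 30 mm (distance of any of the_tube_4, the_pen_2, the_lancet_box, the_glue_stick from where it was at the start of the episode above 0.03 m).
It also fails if it takes over 48 s, if anything falls off the work surface, if the arm or the gripper's body presses on something with over 40 N, if the wrist force passes 120 N, or if a joint passes its speed limit or range.

## Working session

There is one attempt and no reset: what is moved stays moved. The work goes in short steps, Python scripts to look and compute and a shell command to move; the robot and the scene stay as the last step left them, time stands still between calls to the robot, and variables do not carry over. Pictures are saved under pics/ and viewed, at most 10 in all, crops included, and the job is handed in when it is done.

```bash
mkdir -p pics; ls; cat > h.py <<'E'
from bench import status, optics, order, robot
import numpy as np, cv2
def shot(n,f,crop=None,scale=1):
    c=optics.read_camera(n); im=c["img"][:,:,::-1].copy()
    np.savez(f"pics/{f}.npz",**{k:v for k,v in c.items() if v is not None})
    if crop: im=im[crop[1]:crop[3],crop[0]:crop[2]]
    cv2.imwrite(f"pics/{f}.png",cv2.resize(im,None,fx=scale,fy=scale,interpolation=cv2.INTER_CUBIC)); return c
def ray(c,u,v):
    P=np.array(c["pose"]); d=P[:3,:3]@np.array([(u-c["cx"])/c["fx"],-(v-c["cy"])/c["fy"],-1]); return P[:3,3],d
def onz(c,u,v,z):
    o,d=ray(c,u,v); return o+d*(z-o[2])/d[2]
def proj(c,p):
    P=np.array(c["pose"]); q=P[:3,:3].T@(np.array(p)-P[:3,3]); return c["cx"]+c["fx"]*q[0]/-q[2], c["cy"]+c["fy"]*-q[1]/-q[2]
def load(f): return dict(np.load(f"pics/{f}.npz"))
E
python3 - <<'E'
from h import *
for n in("top","side"):
    c=shot(n,n+"0",scale=1.25); print({k:v for k,v in c.items() if k!="img"})
print(status.sense())
E
```

```text
pics
{'fx': 414.1575792905747, 'fy': 414.1575792905747, 'cx': 323.18288116589343, 'cy': 192.13388076993655, 'pose': array([[ 4.15542733e-03,  9.90576284e-01, -1.36899078e-01,
         4.40313648e+02],
       [-9.99765129e-01,  7.02728871e-03,  2.05013376e-02,
        -2.19718778e+02],
       [ 2.12701682e-02,  1.36781732e-01,  9.90372828e-01,
         1.02302244e+03],
       [ 0.00000000e+00,  0.00000000e+00,  0.00000000e+00,
         1.00000000e+00]])}
{'fx': 517.8601138994414, 'fy': 517.8601138994414, 'cx': 322.9074841820759, 'cy': 196.30726371345818, 'pose': array([[ 9.97155071e-01, -4.98620750e-02,  5.65290968e-02,
         6.43116082e+02],
       [ 7.51356684e-02,  5.97476997e-01, -7.98358234e-01,
        -1.32810837e+03],
       [ 6.03296312e-03,  8.00334312e-01,  5.99523638e-01,
         9.04415681e+02],
       [ 0.00000000e+00,  0.00000000e+00,  0.00000000e+00,
         1.00000000e+00]])}
{'t': 0.1, 'joint_pos': array([-1.29830088e+00,  3.78009577e-01,  7.97775769e-02,  1.27440322e+00,
       -2.85260615e-05,  1.46047670e+00]), 'qd': array([-1.11514799e-03, -1.64825217e-03,  4.99425752e-03, -6.48487132e-05,
       -6.25019791e-04,  4.70455532e-04]), 'joint_efforts': array([ 4.68726448e-04, -4.64694285e+01,  2.70582068e+01,  1.20345235e-02,
       -1.64482544e-04,  4.33319428e-06]), 'eef_pos': array([ 214.61054227, -532.81968245,  230.45013683]), 'tool_rot': array([-9.15270322e-04,  9.81737020e-01,  1.90240843e-01, -8.86904982e-05]), 'wrist_force': array([-0.68643793,  0.24018837, -0.29854709]), 'moment': array([-0.05361483, -0.02365048, -0.07067142]), 'finger_force': 0.0, 'width': 0.9976733156376189}
```

View pics/top0.png

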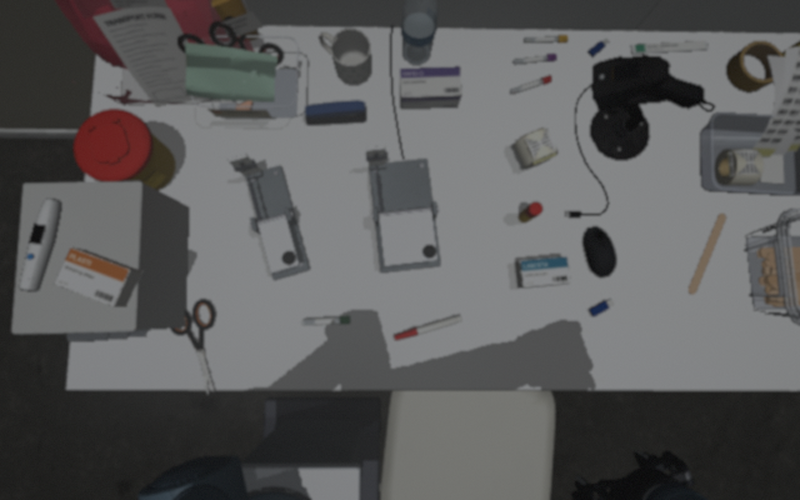

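View pics/side0.png

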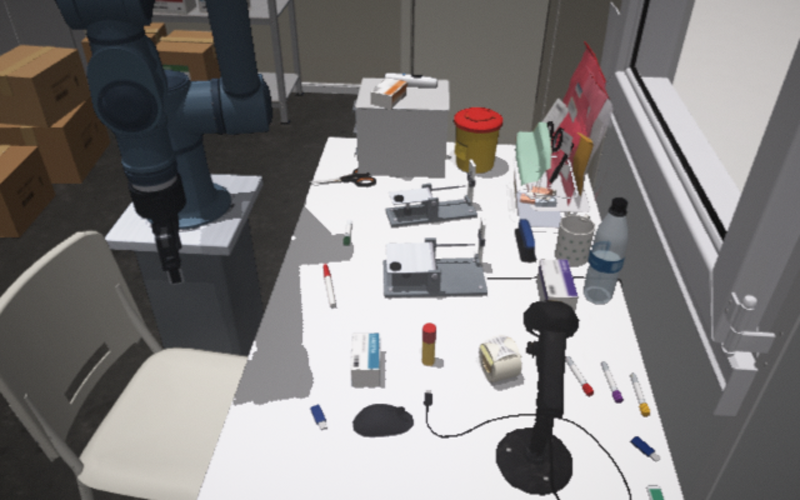

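Top view: the wide pad is at (429,251) and the narrow pad at (289,257), in 1.25x pixels. The scales stand at the back left of each press, around (377,156) and (243,163). The side view shows both scales nearly edge-on, at about (482,240) and (472,185).

```bash
python3 - <<'E'
from h import *
c=load("top0"); im=c["img"]
for n,(u,v) in dict(wide=(429,251),narrow=(289,257)).items():
    u/=1.25;v/=1.25
    g=im.min(2) if 0 else im.max(2); u0,v0=int(u)-11,int(v)-11
    w=g[v0:v0+23,u0:u0+23]; m=(w<75).astype('uint8')
    k,l,s,ce=cv2.connectedComponentsWithStats(m); i=l[11,11]
    print(n,s[i],ce[i]+[u0,v0], onz(c,*(ce[i]+[u0,v0]),71.5))
# plate edges front corners
for n,(u,v,z) in dict(wFL=(381,270,13),wFR=(440,263,13),wBL=(368,165,13),wBR=(431,158,13),nFL=(267,277,13),nFR=(309,269,13),nBR=(285,167,13)).items(): print(n,onz(c,u/1.25,v/1.25,z)[:2])
s=load("side0")
a=cv2.resize(s["img"][120:250,300:400,::-1],None,fx=6,fy=6,interpolation=cv2.INTER_CUBIC)[:600]
cv2.imwrite("pics/sidecrop.png",a)
c=shot("wrist","w0",scale=1.25); print(c["fx"],c["pose"].round(3))
E
```

```text
wide [ 7  8 10  9 72] [343.43055556 200.73611111] [ 552.06679769 -286.39483489   71.5       ]
narrow [ 6  8 11  9 73] [230.75342466 205.91780822] [538.35592134 -27.07987231  71.5       ]
wFL [ 520.80820938 -195.99507103]
wFR [ 535.23196837 -311.46513431]
wBL [ 731.72410809 -167.76231771]
wBR [ 747.5705256  -294.42933025]
nFL [505.91522307  24.84880471]
nFR [521.9381062  -55.87213294]
nBR [725.89801999  -2.11284068]
277.6243877953722 [[ 3.74000e-01  8.95000e-01  2.43000e-01  2.75321e+02]
 [-9.27000e-01  3.61000e-01  9.70000e-02 -5.07838e+02]
 [-1.00000e-03 -2.62000e-01  9.65000e-01  3.71864e+02]
 [ 0.00000e+00  0.00000e+00  0.00000e+00  1.00000e+00]]
```

View pics/w0.png

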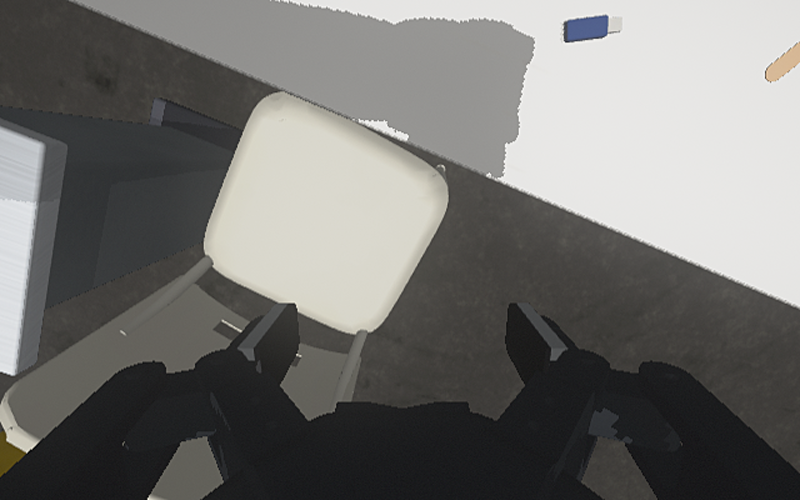

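```bash
python3 -m crank '[[0,[4.1,-1.0,0.6],[0,0,0]],[0,[4.1,-1.0,0.6],[0,0,0]],[0,[4.1,-1.0,0.6],[0,0,0]],[0,[4.1,-1.0,0.6],[0,0,0]],[0,[4.1,-1.0,0.6],[0,0,0]],[0,[4.1,-1.0,0.6],[0,0,0]],[0,[4.1,-1.0,0.6],[0,0,0]],[0,[4.1,-1.0,0.6],[0,0,0]],[0,[4.1,-1.0,0.6],[0,0,0]],[0,[4.1,-1.0,0.6],[0,0,0]],[0,[0,0,0],[0,0,-0.143]],[0,[0,0,0],[0,0,-0.143]],[0,[0,0,0],[0,0,-0.143]],[0,[0,0,0],[0,0,-0.143]],[0,[0,0,0],[0,0,-0.143]],[0,[0,0,0],[0,0,-0.143]],[0,[0,0,0],[0,0,-0.143]],[0,[0,0,0],[0,0,-0.143]],[0,[0,0,0],[0,0,-0.143]],[0,[0,0,0],[0,0,-0.143]]]'
python3 -c "
from h import *
s=status.sense();print(s['joint_pos'])"
```

```text
t: 2.15
eef_pos: [557.5, -287.4, 170.8]
tool_rot: [-0.0, 0.614, 0.789, -0.0]
wrist_force: [-0.3, -0.6, 0.1]
width: 0.002
finger_force: 0.0
[-5.76987015e-01  5.06112041e-01  1.24030728e-01  1.18960698e+00
 -8.39402983e-05  7.45926099e-01]
```

```bash
python3 -m crank '[[0,[0,0,0],[0,0,-0.143]],[0,[0,0,0],[0,0,-0.143]],[0,[0,0,0],[0,0,-0.143]],[0,[0,0,0],[0,0,-0.143]],[0,[0,0,0],[0,0,-0.143]],[0,[0,0,0],[0,0,-0.143]],[0,[0,0,0],[0,0,-0.143]],[0,[0,0,0],[0,0,-0.143]],[0,[0,0,0],[0,0,-0.143]],[0,[0,0,0],[0,0,-0.143]],[0,[0,0,0],[0,-0.145,0]],[0,[0,0,0],[0,-0.145,0]],[0,[0,0,0],[0,-0.145,0]],[0,[0,0,0],[0,-0.145,0]],[0,[0,0,0],[0,0,0]]]'
python3 -c "
from h import *
shot('wrist','w1',scale=1.25)
s=status.sense();print(s['joint_pos'])"
```

```text
t: 3.65
eef_pos: [549.4, -282.1, 163.2]
tool_rot: [0.281, -0.045, 0.959, 0.019]
wrist_force: [0.0, 1.2, -1.4]
width: 0.005
finger_force: 0.0
[-0.7954343   0.19248541 -0.50880911  0.4912687   0.44003113 -0.80632905]
```

View pics/w1.png

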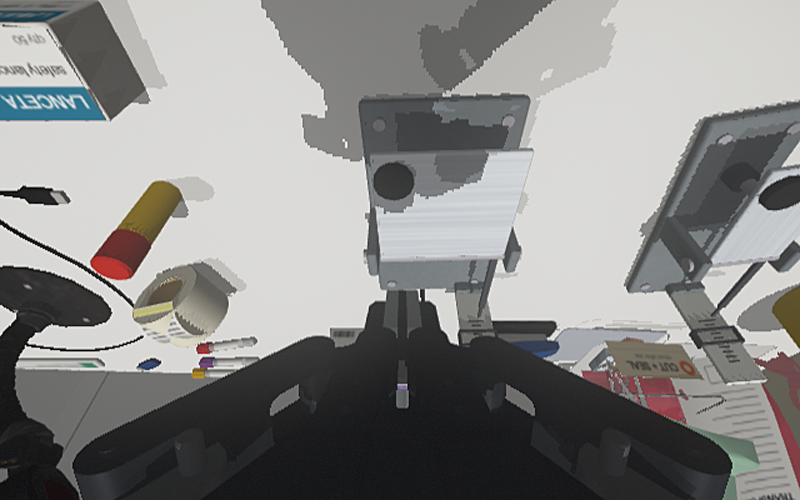

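The wrist view is upside down, with image up towards the robot. The wide pad is at (394,182) and the wide clip at about (475,325), partly hidden by the fingers. The narrow clip is clear at (715,335). I'll yaw to the right so the wide scale comes clear of the gripper.

```bash
python3 -m crank '[[0,[0,0,0],[0.08,0,0.122]],[0,[0,0,0],[0.08,0,0.122]],[0,[0,0,0],[0.08,0,0.122]],[0,[0,0,0],[0.08,0,0.122]],[0,[0,0,0],[0,0,0]],[0,[0,0,0],[0,0,0]]]'
python3 -c "
from h import *
c=shot('wrist','w2')
im=cv2.rotate(c['img'][:,:,::-1].copy(),cv2.ROTATE_180)
cv2.imwrite('pics/w2r.png',cv2.resize(im,None,fx=1.25,fy=1.25))
s=status.sense();print(s['joint_pos'],s['eef_pos'],s['tool_rot'])
c=load('top0')
for n in ('w2',):
  w=load(n); print(proj(w,[552,-286.4,71.5]),proj(w,[538.4,-27,71.5]))"
```

```text
t: 4.3
eef_pos: [560.6, -287.9, 173.6]
tool_rot: [0.279, 0.226, 0.931, -0.069]
wrist_force: [-0.5, -0.6, 0.5]
width: 0.001
finger_force: 0.0
[-0.61185477  0.09649493 -0.64941398  0.2470624   0.07168534 -0.11185128] [ 559.87669418 -288.34201229  173.08849008] [ 0.27844886  0.22710708  0.93068416 -0.06867021]
(np.float64(318.28906120478257), np.float64(130.38632092767014)) (np.float64(845.4675550453316), np.float64(-132.12013071080204))
```

View pics/w2r.png

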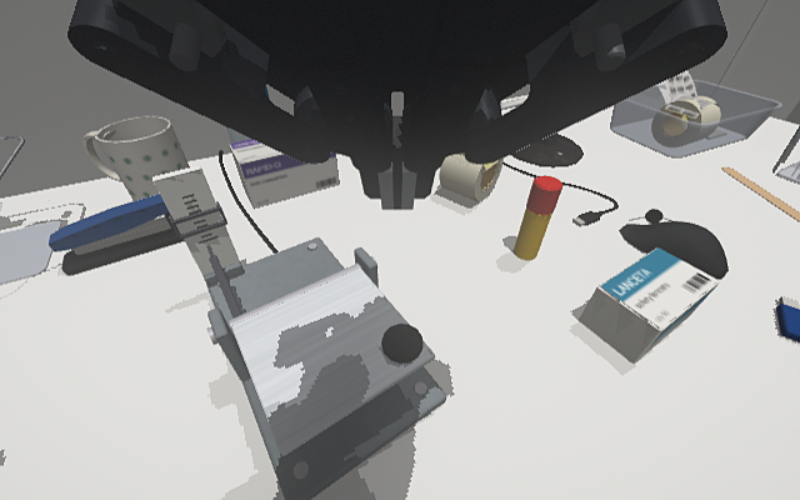

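The wrist view is clear: wide pad at (402,343), scale from (180,175) to (215,275), clip around (193,222), pointer tip around (210,245). I'll zoom in on the clip.

```bash
python3 -c "
from h import *
w=load('w2'); im=cv2.rotate(w['img'][:,:,::-1].copy(),cv2.ROTATE_180)
cv2.imwrite('pics/w2z.png',cv2.resize(im[125:245,105:235],None,fx=5,fy=5,interpolation=cv2.INTER_CUBIC))"
```

```text
(no output)
```

View pics/w2z.png

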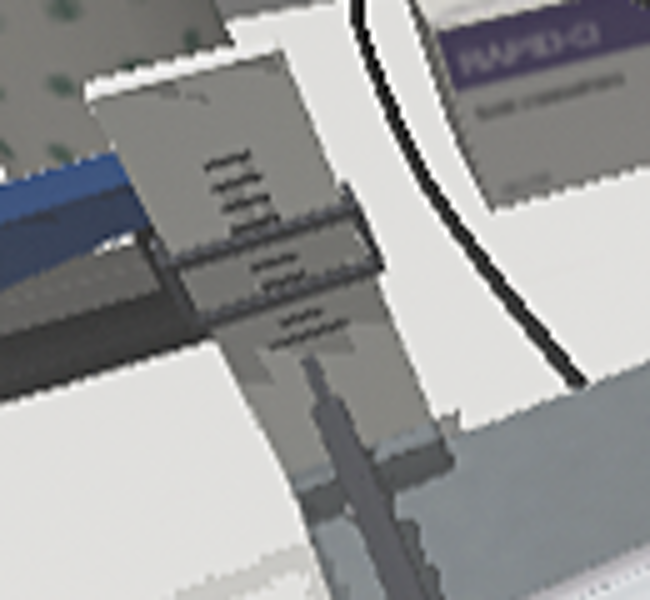

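```bash
cat >> h.py <<'E'
def scale(w,org,TL,TR,pts,s=5):
    """crop px (of 180-rotated image) -> heights on the scale plane"""
    r=lambda p:(639-(org[0]+p[0]/s-.4),399-(org[1]+p[1]/s-.4))
    A,B=onz(w,*r(TL),125),onz(w,*r(TR),125); t=(B-A)/np.linalg.norm(B-A); n=np.cross(t,[0,0,1])
    print("top corners",A.round(1),B.round(1),"width",np.linalg.norm(B-A).round(1),"yaw",np.arctan2(t[0],-t[1]).round(3))
    for k,p in pts.items():
        o,d=ray(w,*r(p)); print(k,(o+d*(n@(A-o))/(n@d)).round(1))
E
python3 -c "
from h import *
w=load('w2')
scale(w,(105,125),(93,100),(283,58),dict(UL=(178,262),UR=(352,210),LL=(207,324),LR=(372,268),tip=(308,360)))
for k,u,v in(('pad',402,343),):
  print(k,onz(w,639-u/1.25,399-v/1.25,71.5))
"
```

```text
top corners [ 719.1 -171.1  125. ] [ 720.2 -203.1  125. ] width 32.0 yaw 0.034
UL [ 719.1 -171.2   88.3]
UR [ 720.3 -204.2   89.7]
LL [ 719.1 -170.6   72.6]
LR [ 720.3 -203.6   74.9]
tip [ 719.6 -184.7   56.8]
pad [ 547.08015414 -284.57286073   71.5       ]
```

```bash
cat >> h.py <<'E'
from scipy.spatial.transform import Rotation as R
def go(tcp):
    s=status.sense(); q=s["tool_rot"]; r=R.from_quat([q[1],q[2],q[3],q[0]]); d=np.array(tcp)-s["eef_pos"]
    print("axes x,y,z:",r.as_matrix().T.round(3).tolist(),"\nnow",s["eef_pos"].round(1),"F",s["wrist_force"].round(1),"shift cm:",(r.inv().apply(d)/10).round(2),"world up in tool",r.inv().apply([0,0,1]).round(3)); return r,d
E
python3 -c "
from h import *
s=status.sense();q=s['tool_rot'];r=R.from_quat([q[1],q[2],q[3],q[0]])
tx=r.apply([11,0,0]);print('edge',tx)
t=np.array([549.5,-285.5,71.5+8])-tx; t_=t.copy(); print(t)
r,d=go(t)
w=load('w2');w['pose'][:3,3]+=d-[0,0,23]
for p in([719,-187,125],[719,-187,84],[719,-187,60],t-[0,0,23]):
  u,v=proj(w,p);print((639-u)*1.25,(399-v)*1.25)
"
```

```text
edge [-8.15954939  4.22936403 -6.04435552]
[ 557.65954939 -289.72936403   85.54435552]
axes x,y,z: [[-0.742, 0.384, -0.549], [0.461, 0.887, -0.001], [0.487, -0.254, -0.836]] 
now [ 559.9 -288.3  173.1] F [ 0.2  0.2 -0.3] shift cm: [ 4.92 -0.21  7.24] world up in tool [-0.549 -0.001 -0.836]
89.36036393371339 -9.369457153774334
128.44495004154382 73.77374082117555
147.01816687608002 113.28385972188798
398.73537823580773 187.7497440714792
```

```bash
python3 -m crank '[[0,[0,0,0],[0.055,0,0.084]],[0,[0,0,0],[0.055,0,0.084]],[0,[0,0,0],[0,0,0]],[0,[0,0,0],[0,0,0]]]'
python3 -c "
from h import *
go([556.7,-291.3,85.5])"
```

```text
t: 4.75
eef_pos: [558.3, -288.2, 171.7]
tool_rot: [0.27, 0.32, 0.903, -0.096]
wrist_force: [0.9, -0.4, -0.8]
width: -0.002
finger_force: 0.0
axes x,y,z: [[-0.65, 0.526, -0.548], [0.629, 0.777, -0.001], [0.426, -0.345, -0.836]] 
now [ 558.3 -288.2  171.7] F [ 0.9 -0.4 -0.8] shift cm: [ 4.66 -0.34  7.25] world up in tool [-0.548 -0.001 -0.836]
```

```bash
python3 -m crank '[[0,[1.17,-0.08,1.81],[0,0,0]],[0,[1.17,-0.09,1.81],[0,0,0]],[0,[1.16,-0.08,1.81],[0,0,0]],[0,[1.16,-0.09,1.82],[0,0,0]],[0,[0,0,0],[0,0,0]],[0,[0,0,0],[0,0,0]],[0,[0,0,0],[0,0,0]]]'
python3 -c "
from h import *
go([556.7,-291.3,85.5])
c=shot('wrist','w3')
im=cv2.rotate(c['img'][:,:,::-1].copy(),cv2.ROTATE_180)
cv2.imwrite('pics/w3r.png',cv2.resize(im,None,fx=1.25,fy=1.25))"
```

```text
t: 5.45
eef_pos: [557.2, -291.7, 86.9]
tool_rot: [0.271, 0.321, 0.903, -0.096]
wrist_force: [-0.4, -0.2, -0.0]
width: -0.003
finger_force: 0.0
axes x,y,z: [[-0.648, 0.527, -0.55], [0.631, 0.776, 0.0], [0.427, -0.347, -0.835]] 
now [ 557.2 -291.7   86.9] F [-0.4 -0.2 -0. ] shift cm: [ 0.13 -0.    0.08] world up in tool [-0.55   0.    -0.835]
```

View pics/w3r.png

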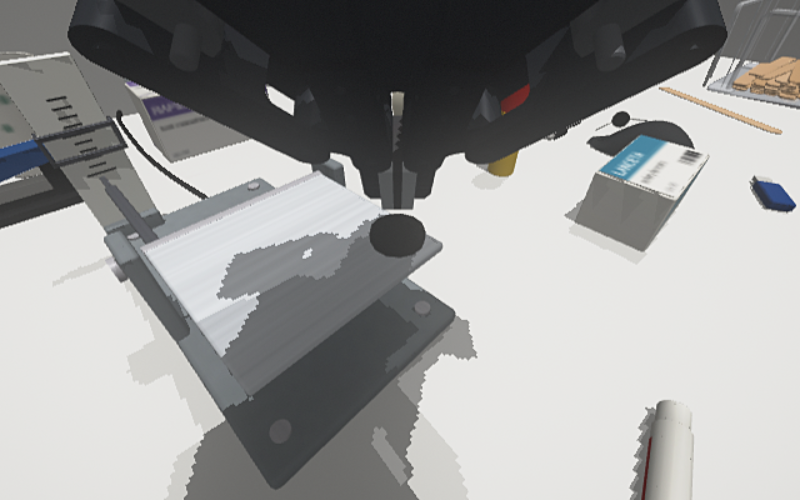

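The view shows the clip clear of the gripper at (90,145), the pad centre at (397,235), and the fingertip edge above its far half at (397,208).

```bash
python3 -c "
from h import *
w=load('w3')
for v in (213,235,257): print(onz(w,639-397/1.25,399-v/1.25,71.5))
r,d=go([0,0,0]); s=status.sense()
for x in (-11,0,11):
  p=s['eef_pos']+r.apply([x,0,0]);u,v=proj(w,p);print(x,p.round(1),(639-u)*1.25,(399-v)*1.25)
im=cv2.rotate(w['img'][:,:,::-1].copy(),cv2.ROTATE_180)
scale(w,(0,0),(0,60),(0,0),{},1) if 0 else None
"
```

```text
[ 558.08251401 -292.57559416   71.5       ]
[ 545.14380292 -282.05402995   71.5       ]
[ 534.01922808 -273.00769392   71.5       ]
axes x,y,z: [[-0.647, 0.527, -0.551], [0.631, 0.776, 0.0], [0.427, -0.347, -0.835]] 
now [ 557.4 -291.7   87.2] F [0.7 1.1 0.3] shift cm: [ 56.25 -12.56 -26.68] world up in tool [-0.551  0.    -0.835]
-11 [ 564.5 -297.5   93.2] 396.42116160859536 163.48658211502817
0 [ 557.4 -291.7   87.2] 396.39503041602813 185.6886641804419
11 [ 550.3 -285.9   81.1] 396.3679070022551 208.7337761451991
```

```bash
python3 -m crank '[[0,[0.275,0,0.418],[0,0,0]],[0,[0.275,0,0.418],[0,0,0]],[0,[0.275,0,0.418],[0,0,0]],[0,[0.275,0,0.418],[0,0,0]],[0,[0.275,0,0.418],[0,0,0]],[0,[0,0,0],[0,0,0]],[0,[0,0,0],[0,0,0]]]'
python3 -c "
from h import *
go([556.7,-291.3,58])
c=shot('wrist','w4')
im=cv2.rotate(c['img'][:,:,::-1].copy(),cv2.ROTATE_180)
cv2.imwrite('pics/w4r.png',cv2.resize(im[20:200,0:200],None,fx=3.3,fy=3.3,interpolation=cv2.INTER_CUBIC))"
```

```text
t: 6.2
eef_pos: [556.5, -291.2, 60.6]
tool_rot: [0.27, 0.321, 0.903, -0.097]
wrist_force: [-4.0, 0.6, 6.6]
width: 0.001
finger_force: 3.6
axes x,y,z: [[-0.648, 0.527, -0.549], [0.632, 0.775, -0.001], [0.425, -0.348, -0.836]] 
now [ 556.5 -291.2   60.6] F [-4.   0.6  6.6] shift cm: [0.12 0.01 0.23] world up in tool [-0.549 -0.001 -0.836]
```

View pics/w4r.png

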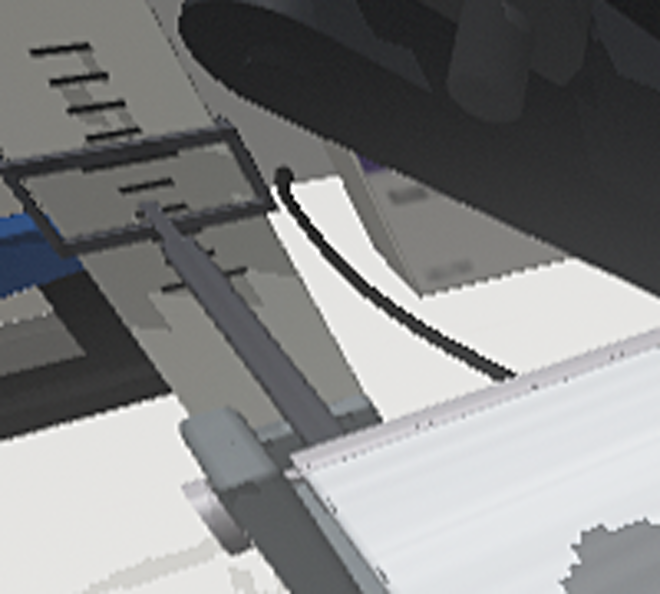

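The pointer tip at (147,208) is inside the window, about 3.5 mm below its middle (bars at y≈147 and 228). I'll press another 2.5 mm, hold, then lift well clear.

```bash
python3 -m crank '[[0,[0.14,0,0.21],[0,0,0]],[0,[0,0,0],[0,0,0]],[0,[0,0,0],[0,0,0]],[0,[0,0,0],[0,0,0]],[0,[0,0,0],[0,0,0]],[0,[0,0,0],[0,0,0]],[0,[0,0,0],[0,0,0]],[0,[0,0,0],[0,0,0]],[0,[0,0,0],[0,0,0]],[0,[0,0,0],[0,0,0]],[0,[0,0,0],[0,0,0]],[0,[0,0,0],[0,0,0]],[0,[0,0,0],[0,0,0]]]'
python3 -c "
from h import *
c=shot('wrist','w5')
im=cv2.rotate(c['img'][:,:,::-1].copy(),cv2.ROTATE_180)
cv2.imwrite('pics/w5r.png',cv2.resize(im[40:120,0:120],None,fx=5,fy=5,interpolation=cv2.INTER_CUBIC))"
```

```text
t: 7.55
eef_pos: [556.6, -291.2, 58.3]
tool_rot: [0.27, 0.321, 0.903, -0.096]
wrist_force: [-3.5, 0.6, 7.3]
width: -0.002
finger_force: 3.9
```

View pics/w5r.png

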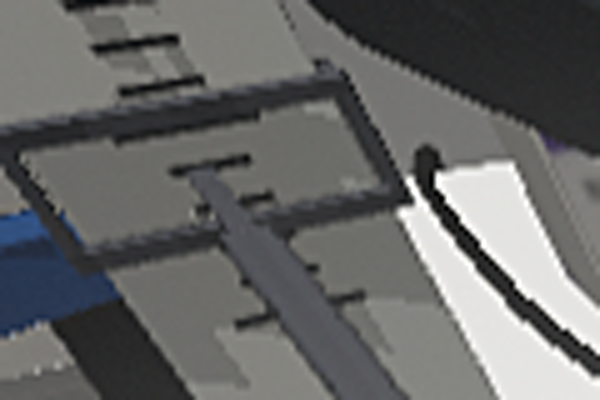

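The pointer tip at (203,172) is mid-window (bars at about 108 and 228), and it has been held for over a second. Releasing.

```bash
python3 -m crank '[[0,[-0.27,0,-0.42],[0,0,0]],[0,[-0.27,0,-0.42],[0,0,0]],[0,[-0.4,0,-0.61],[0,0,0]],[0,[-0.5,0,-0.76],[0,0,0]],[0,[-0.5,0,-0.76],[0,0,0]],[0,[-1,0,-1.52],[0,0,0]],[0,[-1,0,-1.52],[0,0,0]],[0,[-1,0,-1.52],[0,0,0]],[0,[0,0,0],[0.041,0,0.063]],[0,[0,0,0],[0.041,0,0.063]],[0,[0,0,0],[0,0,0]],[0,[0,0,0],[0,0,0]]]'
python3 -c "
from h import *
go([540.7,-31.8,140])"
```

```text
t: 8.8
eef_pos: [556.0, -290.1, 147.4]
tool_rot: [0.261, 0.387, 0.877, -0.115]
wrist_force: [-0.3, -0.7, 0.2]
width: -0.001
finger_force: 0.0
axes x,y,z: [[-0.564, 0.618, -0.547], [0.739, 0.674, -0.0], [0.369, -0.404, -0.837]] 
now [ 556.  -290.1  147.4] F [-0.3 -0.7  0.2] shift cm: [ 17.24  16.27 -10.4 ] world up in tool [-0.547 -0.    -0.837]
```

```bash
python3 -m crank '[[0,[2.46,2.32,-1.49],[0,0,0]],[0,[2.46,2.32,-1.49],[0,0,0]],[0,[2.46,2.32,-1.49],[0,0,0]],[0,[2.46,2.32,-1.49],[0,0,0]],[0,[2.46,2.32,-1.49],[0,0,0]],[0,[2.46,2.32,-1.49],[0,0,0]],[0,[2.46,2.32,-1.49],[0,0,0]],[0,[0,0,0],[0,0,0]],[0,[0,0,0],[0,0,0]],[0,[0,0,0],[0,0,0]]]'
python3 -c "
from h import *
r,d=go([540.7,-31.8,87]);c=shot('wrist','n1'); s=status.sense(); print(s['joint_pos'])
print('pad pred',proj(c,[534.5,-25,71.5]))
g=c['img'].max(2); u,v=map(int,proj(c,[534.5,-25,71.5]))
m=(g<75).astype('uint8')
k,l,st,ce=cv2.connectedComponentsWithStats(m)
for i in range(1,k):
  if st[i][4]>150 and abs(ce[i][0]-u)<80 and abs(ce[i][1]-v)<80: print(st[i],ce[i],onz(c,*ce[i],71.5))
for yaw in(.2,.25):
  q=np.array([534.5,-25])+R.from_euler('z',yaw).as_matrix()[:2,:2]@[178,52]
  print('scale',q,[proj(c,[*q,z]) for z in(60,84,125)])
  w=dict(c);w['pose']=c['pose'].copy();w['pose'][:3,3]+=d-[0,0,25]
  print('scale at press',q,[proj(w,[*q,z]) for z in(60,84,125)])
"
```

```text
t: 9.8
eef_pos: [540.9, -33.4, 140.4]
tool_rot: [0.261, 0.388, 0.876, -0.116]
wrist_force: [0.2, -1.2, 0.2]
width: -0.003
finger_force: 0.0
axes x,y,z: [[-0.562, 0.62, -0.548], [0.741, 0.672, -0.0], [0.368, -0.406, -0.836]] 
now [540.9 -33.4 140.4] F [ 0.2 -1.2  0.2] shift cm: [3.04 0.09 4.39] world up in tool [-0.548 -0.    -0.836]
[ 0.06808906  0.12314318 -0.68006897  0.38205826 -0.4449302   0.81485123]
pad pred (np.float64(323.07781069834266), np.float64(155.65551743298988))
[ 325   43   99   90 3671] [374.32743122  89.39417053] [523.61821449  29.74896906  71.5       ]
[306 138  36  32 925] [323.66486486 153.54378378] [533.54347619 -23.35643357  71.5       ]
scale [698.62104565  61.32660293] [(np.float64(534.9731902892092), np.float64(189.8323245595348)), (np.float64(550.4736174772991), np.float64(211.87931267149887)), (np.float64(582.901988818518), np.float64(258.0037135524987))]
scale at press [698.62104565  61.32660293] [(np.float64(592.6850506913663), np.float64(276.99254594090326)), (np.float64(618.3487451255071), np.float64(313.97560607199796)), (np.float64(675.6016504635775), np.float64(396.48078264474225))]
scale [694.10140518  69.42135068] [(np.float64(543.8483306640568), np.float64(182.25002410087603)), (np.float64(560.5079042001141), np.float64(204.4309969223438)), (np.float64(595.5949188400098), np.float64(251.14672565510665))]
scale at press [694.10140518  69.42135068] [(np.float64(606.3141819614739), np.float64(270.556051955569)), (np.float64(634.3982060163278), np.float64(308.45460538103504)), (np.float64(697.7905278671592), np.float64(394.0006543281356))]
```

```bash
python3 -m crank '[[0,[0,0,0],[-0.055,0,-0.084]],[0,[0,0,0],[-0.055,0,-0.084]],[0,[0,0,0],[0,0,0]],[0,[0,0,0],[0,0,0]]]'
python3 -c "
from h import *
go([541.9,-29.9,87])"
```

```text
t: 10.25
eef_pos: [540.7, -33.8, 140.5]
tool_rot: [0.272, 0.3, 0.91, -0.089]
wrist_force: [0.9, -0.2, 0.9]
width: -0.003
finger_force: 0.0
axes x,y,z: [[-0.672, 0.498, -0.548], [0.595, 0.804, 0.0], [0.441, -0.326, -0.836]] 
now [540.7 -33.8 140.5] F [ 0.9 -0.2  0.9] shift cm: [3.05 0.38 4.4 ] world up in tool [-0.548  0.    -0.836]
```

```bash
python3 -m crank '[[0,[0.76,0.1,1.1],[0,0,0]],[0,[0.76,0.1,1.1],[0,0,0]],[0,[0.76,0.09,1.1],[0,0,0]],[0,[0.76,0.09,1.1],[0,0,0]],[0,[0,0,0],[0,0,0]],[0,[0,0,0],[0,0,0]],[0,[0,0,0],[0,0,0]]]'
python3 -c "
from h import *
r,d=go([541.9,-29.9,87]);c=shot('wrist','n2'); s=status.sense()
e=s['eef_pos']+r.apply([11,0,0]); print('edge',e,'px',proj(c,e))
g=c['img'].max(2);u,v=map(int,proj(c,[534.5,-24.4,71.5]));print('pad pred',u,v)
print(g[v-30:v+24:2,u-30:u+31:4])
q=np.array([534.5,-24.4])+R.from_euler('z',.22).as_matrix()[:2,:2]@[178,52]
print([proj(c,[*q,z]) for z in(60,84,125)])
"
```

```text
t: 10.95
eef_pos: [543.3, -28.7, 88.0]
tool_rot: [0.273, 0.298, 0.91, -0.089]
wrist_force: [-0.4, -0.2, -1.0]
width: 0.004
finger_force: 0.0
axes x,y,z: [[-0.673, 0.495, -0.549], [0.592, 0.806, 0.001], [0.443, -0.324, -0.836]] 
now [543.3 -28.7  88. ] F [-0.4 -0.2 -1. ] shift cm: [ 0.09 -0.18  0.06] world up in tool [-0.549  0.001 -0.836]
edge [535.89720288 -23.27414294  82.07100621] px (np.float64(321.5577710690213), np.float64(231.66126187723333))
pad pred 318 215
[[232 231 231 245 116 139 118 108 109 107 109 110 108 110 108 109]
 [232 232 233 102 138 140 136 110 108 108 107 108 110 108 110 107]
 [232 231 245 113 142 141 110 110 109 108 108 106 109 110 108 110]
 [232 233 104 134 144 143 110 112 109 107 107 108 107 109 110 107]
 [232 246 116 138 140 144 113 111 111 111 107 107 107 108 110 110]
 [233 105 138 139 118 149  88  83  82  85 112 108 108 107 108 111]
 [243 115 141 142 129  64  59  58  56  53  71 114 107 109 108 107]
 [125 137 142 148  57  61  61  60  57  57  54  52 110 108 109 108]
 [116 139 139  90  62  62  61  59  59  56  56  54 117 107 108 109]
 [139 142 144  61  63  63 
[... 674 characters left out ...]
 62  59  59  59  57 104 129 233 210]
 [232 231 231 243  45  62  61  62  58  57  57  45 142 229 224 222]
 [232 231 231 231 236  38  55  60  59  53  39 225 121 225 224 224]
 [232 231 231 231 232 232 226 111 113 222 228 226 226 225 225 223]
 [232 231 231 231 231 235 229 235 230 225 229 216 226 223 224 225]
 [232 232 231 231 231 243  76  76  42  41  75  71 224 225 223 224]
 [231 232 231 231 231 249  89  89  57  56  87  85 235 228 223 223]
 [231 231 231 232 231 253  89  88  58  56  88  87 235 231 227 220]]
[(np.float64(527.2871843718442), np.float64(264.22201173687836)), (np.float64(542.9693892884641), np.float64(293.037520352519)), (np.float64(576.1066847865918), np.float64(353.92615361564987))]
```

```bash
python3 -m crank '[[0,[0.242,-0.1,0.369],[0,0,0]],[0,[0.242,-0.08,0.369],[0,0,0]],[0,[0.242,0,0.369],[0,0,0]],[0,[0.242,0,0.369],[0,0,0]],[0,[0.242,0,0.369],[0,0,0]],[0,[0.242,0,0.369],[0,0,0]],[0,[0,0,0],[0,0,0]],[0,[0,0,0],[0,0,0]]]'
python3 -c "
from h import *
r,d=go([541.9,-29.9,58]);c=shot('wrist','n3')
q=np.array([534.5,-24.4])+R.from_euler('z',.22).as_matrix()[:2,:2]@[178,52]
P=[proj(c,[*q,z]) for z in(60,84,125)];print(P)
x,y=639-P[1][0],399-P[1][1]; x0,y0=int(max(0,x-60)),int(max(0,y-45)); print(x0,y0)
im=cv2.rotate(c['img'][:,:,::-1].copy(),cv2.ROTATE_180)[y0:y0+110,x0:x0+150]
cv2.imwrite('pics/n3r.png',cv2.resize(im,None,fx=5,fy=5,interpolation=cv2.INTER_CUBIC))"
```

```text
t: 11.8
eef_pos: [540.9, -30.5, 60.4]
tool_rot: [0.272, 0.298, 0.911, -0.09]
wrist_force: [-4.2, -0.2, 6.9]
width: -0.0
finger_force: 3.6
axes x,y,z: [[-0.674, 0.494, -0.548], [0.592, 0.806, -0.001], [0.442, -0.325, -0.836]] 
now [540.9 -30.5  60.4] F [-4.2 -0.2  6.9] shift cm: [0.09 0.11 0.23] world up in tool [-0.548 -0.001 -0.836]
[(np.float64(548.9378937245206), np.float64(298.7340365763232)), (np.float64(567.8393026448305), np.float64(333.1102378713932)), (np.float64(608.623838555701), np.float64(407.28552406879453))]
11 20
```

View pics/n3r.png

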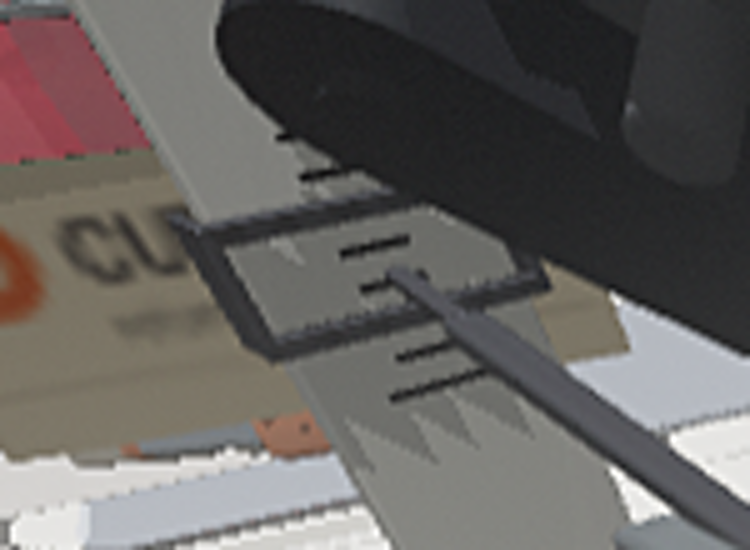

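The narrow pointer tip at (397,272) is in the window (bars at about 200 and 318), roughly 1.6 mm below its middle. One more small nudge, then hold and release.

```bash
python3 -m crank '[[0,[0.045,0,0.068],[0,0,0]],[0,[0,0,0],[0,0,0]],[0,[0,0,0],[0,0,0]],[0,[0,0,0],[0,0,0]],[0,[0,0,0],[0,0,0]],[0,[0,0,0],[0,0,0]],[0,[0,0,0],[0,0,0]],[0,[0,0,0],[0,0,0]],[0,[0,0,0],[0,0,0]],[0,[0,0,0],[0,0,0]],[0,[0,0,0],[0,0,0]],[0,[0,0,0],[0,0,0]],[0,[-0.27,0,-0.42],[0,0,0]],[0,[-0.27,0,-0.42],[0,0,0]],[0,[-0.4,0,-0.61],[0,0,0]],[0,[-0.5,0,-0.76],[0,0,0]],[0,[-1,0,-1.52],[0,0,0]],[0,[-1,0,-1.52],[0,0,0]],[0,[-1,0,-1.52],[0,0,0]],[0,[0,0,0],[0,0,0]]]'
python3 -m crank '[[0,[0,0,0],[0,0,0]],[0,[0,0,0],[0,0,0]],[0,[0,0,0],[0,0,0]],[0,[0,0,0],[0,0,0]],[0,[0,0,0],[0,0,0]]]'
python3 -c "
from h import *
c=shot('side','s9'); a=load('side0')['img'].astype(int); d=np.abs(a-c['img']).max(2)
print('wide diff',(d[180:245,300:400]>40).sum(),'narrow diff',(d[125:182,300:390]>40).sum())
ys,xs=np.where(d[125:245,300:400]>40); print(xs.min()+300,xs.max()+300,ys.min()+125,ys.max()+125) if len(xs) else 0
"
```

```text
t: 13.85
eef_pos: [543.6, -29.9, 144.0]
tool_rot: [0.274, 0.298, 0.91, -0.088]
wrist_force: [0.0, 0.4, 0.5]
width: -0.0
finger_force: 0.0
t: 14.35
eef_pos: [540.9, -30.1, 140.0]
tool_rot: [0.271, 0.298, 0.911, -0.089]
wrist_force: [0.1, 0.8, 0.4]
width: 0.003
finger_force: 0.0
wide diff 27 narrow diff 614
300 337 125 183
```

```bash
python3 -c "
from h import *
c=shot('wrist','n9'); g=c['img'].max(2); u,v=map(int,proj(c,[534,-24,71.5]))
k,l,st,ce=cv2.connectedComponentsWithStats((g<75).astype('uint8'))
i=l[v,u]; p=onz(c,*ce[i],71.5); print(st[i],p)
if np.hypot(*(p[:2]-[533.5,-23.4]))<6: print(order.job_done())
"
```

```text
[304 141  36  32 903] [532.97197251 -23.92164986  71.5       ]
the job is handed in; nothing more can be done
None
```

I pressed both pointers to their marks, wide press first and then narrow, held each for over a second, let the plates spring back up, and handed the job in at about 14.5 s; no verdict came back.

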